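# Draw the fuse carrier of the switched-off circuit and keep hold of it

### The job

Before work on the pump wiring, take out the fuse of the circuit in the open control box that has been switched off: the one whose rotary switch has its handle bar crosswise instead of pointing at its fuse base. Pinch the two side catches of that fuse carrier together so that it unlatches, draw it straight up, and finish still holding it by the pinched catches, upright and still, above the box with at least 10 cm of lift. Leave the other two carriers latched in their bases, the switches as they are set, and the tools and parts lying around where they are.

Things in the scene. Friction and masses are not known exactly. Their poses are not given: they have to be found in the camera images.
- fuse_box: fixed grey sheet-steel control box on its back, cover off: open tray 230 (x) x 300 (y) x 45 mm high. Origin: centre of the underside, on the bench; x to its far side (four cable glands stick out 24 mm), y to its left, z up. Three circuits at y = +85 mm (1, left), 0 (2), -85 mm (3), each with a fuse base and carrier at x = +40 mm and one rotary switch in front at x = -65 mm
- base_2 (a point): middle of the three like fuse bases, fixed in the box: grey block 88 (x) x 44 (y) mm, top 53 mm above the bench, terminal steps 27 mm high out to 58 mm in x. This point: floor centre of its well, 20 mm above the bench. The carrier stands in the well (60 x 30 mm at the mouth) with 1.5 mm play; the well's rim overhangs at both x ends and the carrier's catches hook under it
- carrier_1: fuse carrier of circuit 1 (left), loose, latched in its base: black housing 40 (x) x 27 (y) mm, 68 mm high, about 0.17 kg. Origin: centre of the housing's underside (two blades reach 12 mm lower), 20 mm above the bench when seated; its axes are then parallel to the box's. Unless both catches are pressed in over 4 mm it cannot be drawn. It comes straight up, clear of the base after 50 mm of lift
- grip_1 (a point): point midway between the finger tabs of carrier_1's two grey spring catches, 57 mm above its origin, 77 mm above the bench when seated. The tabs are on its -x and +x ends (close along its x): outer faces 56 mm apart at rest, 44 mm pinched fully (then still 2 mm proud of the housing), 22 mm wide, reaching 13 mm above and below this point
- carrier_2: fuse carrier of circuit 2 (middle), same as carrier_1
- grip_2 (a point): as grip_1, on carrier_2
- carrier_3: fuse carrier of circuit 3 (right), same as carrier_1
- grip_3 (a point): as grip_1, on carrier_3
- catch_1_front (a joint): travel of carrier_1's catch on its -x end, m: 0 = sprung out (hooked), 0.006 = pressed fully in; about 3 N to start, 9 N fully in; springs back
- catch_1_back (a joint): travel of carrier_1's catch on its +x end, m: 0 = sprung out (hooked), 0.006 = pressed fully in; about 3 N to start, 9 N fully in; springs back
- catch_2_front (a joint): travel of carrier_2's catch on its -x end, m: 0 = sprung out (hooked), 0.006 = pressed fully in; about 3 N to start, 9 N fully in; springs back
- catch_2_back (a joint): travel of carrier_2's catch on its +x end, m: 0 = sprung out (hooked), 0.006 = pressed fully in; about 3 N to start, 9 N fully in; springs back
- catch_3_front (a joint): travel of carrier_3's catch on its -x end, m: 0 = sprung out (hooked), 0.006 = pressed fully in; about 3 N to start, 9 N fully in; springs back
- catch_3_back (a joint): travel of carrier_3's catch on its +x end, m: 0 = sprung out (hooked), 0.006 = pressed fully in; about 3 N to start, 9 N fully in; springs back
- switch_a: one of the three identical rotary switches: fixed grey block 50 x 50 x 32 mm with a white dial, in front of one of the fuse bases (which one varies; compare its position along the box's y with the carriers'). Origin: centre of its underside, 3 mm above the bench; axes parallel to the box's. The black handle bar on it is 46 mm long, 11 mm thick, its top 57 mm above the bench
- handle_a (a joint): angle of the handle bar of switch_a, rad: about 0 = bar crosswise (along the box's y, across the line from switch to fuse base): OFF; about 1.57 = bar in line with its fuse base (along the box's x): ON
- switch_b: one of the three identical rotary switches: fixed grey block 50 x 50 x 32 mm with a white dial, in front of one of the fuse bases (which one varies; compare its position along the box's y with the carriers'). Origin: centre of its underside, 3 mm above the bench; axes parallel to the box's. The black handle bar on it is 46 mm long, 11 mm thick, its top 57 mm above the bench
- handle_b (a joint): angle of the handle bar of switch_b, rad: about 0 = bar crosswise (along the box's y, across the line from switch to fuse base): OFF; about 1.57 = bar in line with its fuse base (along the box's x): ON
- switch_c: one of the three identical rotary switches: fixed grey block 50 x 50 x 32 mm with a white dial, in front of one of the fuse bases (which one varies; compare its position along the box's y with the carriers'). Origin: centre of its underside, 3 mm above the bench; axes parallel to the box's. The black handle bar on it is 46 mm long, 11 mm thick, its top 57 mm above the bench
- handle_c (a joint): angle of the handle bar of switch_c, rad: about 0 = bar crosswise (along the box's y, across the line from switch to fuse base): OFF; about 1.57 = bar in line with its fuse base (along the box's x): ON
- screwdriver: bystander: loose black-handled screwdriver, 190 mm, lying just behind the box; origin centre of its underside
- pulley: bystander: loose brown V-belt pulley lying flat, 68 mm across, 24 mm high, right of the box; origin centre of the underside
- ratchet: bystander: loose ratchet handle, 194 mm, lying behind the box to the left; origin centre of the underside
Not all that is in view belongs to the job. Leave any green or turquoise look-alike of the carrier_2 alone.

How it is judged:
By the outcome, as a careful person would: the job done as asked, in the order asked, and still so for the second after the job is handed in, while the arm keeps its last pose, push and grip.
It also fails if it takes over 32 s, if anything falls off the work surface, if the arm or the gripper's body presses on something with over 40 N, if the wrist force passes 120 N, or if a joint passes its speed limit or range.

### The arm

A 6-joint arm with a two-finger parallel gripper is mounted at the origin on the work surface; the furniture and walls round the work are solid. World frame = base frame: x ahead of the robot, y to its left, z up, the work surface at z = 0. Lengths are in m, angles in degrees, forces in N, time in s.
With the tool pointing down it reaches from about 0.325 to 0.85 m from the base axis. Payload 15.5 kg.
Tool frame: the origin (TCP) lies midway between the tips of the shut fingers; the grasp point (between the pads) lies 19 mm behind it; y points along the fingers, x is the direction in which the jaws open and shut, and the axes are right-handed (so a half turn about y gives the same grasp; the last joint's range is limited). The gripper opens to 91 mm and grips with 3 to 60 N. Pads are 32 mm wide; open, the fingers measure 118 mm over their backs; the gripper's body (76 mm by 178 mm) begins 60 mm behind the grasp point.
Start: joints at [58.7, 28.281, 77.091, -0, 74.628, -5.472], TCP at [0.272, 0.563, 0.214] pointing down, gripper open.
Joint ranges: [-166.48, 166.48], [-47.26, 123.95], [12.59, 153.08], [-70.14, 250.14], [6.76, 159.57], [-176.63, 176.63]. Speed limits (degrees/s): [108.29, 108.29, 147.25, 172.46, 172.46, 172.46].

### API

Orientations are given as a 3x3 rotation matrix whose columns are the frame's x, y, z axes.
In Python, from bench import ctrl gives the robot as it stands. The module is installed in compiled form; this text tells all that it offers. Calls block until the motion is done:
- ctrl.goto(position, orientation): joint-space move of the TCP to a pose.
- ctrl.move_l(position, vel=0.15, ori=None, contact_N=None): straight line of the TCP; ori=None keeps the orientation; vel is the mean speed in m/s. With contact_N (N) it stops when the force on the tool has changed by that much, and returns True; else False.
- ctrl.movej(angles): joint-space move.
- ctrl.command_gripper(opening): opening from 0.0 (shut) to 1.0 (fully open); the grip force is fixed at half the most; returns when the fingers have stopped.
- ctrl.sleep(seconds).
- ctrl.ik(position, orientation): joint angles nearest the present ones, or None.
- ctrl.read_camera(name): name is "scene" or "top"; returns the picture (384x512x3 uint8, blue, green, red); there is no depth.
- ctrl.camera_params(name): a dict with "fx", "fy", "cx", "cy" (pixels), "D" ([k1, k2, p1, p2, k3] as OpenCV has them; the pictures are not rectified), "pose" (4x4, takes a point from camera to world coordinates). Camera axes: x right, y up, looking along -z (the intrinsics and any distortion apply to the point x, -y, -z); pixel columns grow to the right and rows downward; lengths in m; the calibration is good to about 2 mm. A picture is of the moment at which its call begins. camera_params takes no time and is no camera call.
A pose or a line that the arm cannot do raises ctrl.MotionError and nothing moves.
- ctrl.sign_off(): hands the job in, once; it reports no verdict.
Readings, each from a call of its own:
- ctrl.current_t(): time.
- ctrl.current_q(): joint angles.
- ctrl.current_dq(): joint speeds.
- ctrl.current_effort(): joint torques, N m.
- ctrl.current_tool_pos(): TCP position.
- ctrl.current_eef_rot(): TCP orientation.
- ctrl.current_contact_force(): force on the tool from outside, world axes, zero at the start.
- ctrl.current_wrist_torque(): the same for the moment, N m.
- ctrl.current_grip_width(): opening from 0.0 (shut) to 1.0 (fully open).
Only numpy, scipy, OpenCV 4.12 (cv2) and the standard library are available. Lean on these libraries where they do the work, as an engineer would, in place of code of your own. Each camera call takes 0.05 s, during which the arm holds its last target.

## Working session

There is one attempt and no reset: what is moved stays moved. The work goes in short steps, each a Python script; the robot and the scene stay as the last script left them, time stands still between calls to the robot, and variables do not carry over. Pictures are saved under pics/ and viewed, and the job is handed in when it is done.

```bash
mkdir -p pics
python3 - <<'E'
from bench import ctrl
import cv2
for n in("scene","top"):
    cv2.imwrite(f"pics/{n}0.png",ctrl.read_camera(n))
    p=ctrl.camera_params(n);print(n,p)
print(ctrl.current_t(),ctrl.current_eef_rot())
E
```

```text
scene {'fx': 455.55792468281805, 'fy': 455.55792468281805, 'cx': 257.76414633447416, 'cy': 194.01042413139663, 'D': array([0.03462697, 0.        , 0.        , 0.        , 0.        ]), 'pose': array([[ 0.66325015,  0.3218919 , -0.67563662, -0.45985478],
       [-0.7483824 ,  0.27947631, -0.60151207, -0.98721856],
       [-0.00479743,  0.90458753,  0.42626094,  0.72992785],
       [ 0.        ,  0.        ,  0.        ,  1.        ]])}
top {'fx': 351.83023221053776, 'fy': 351.83023221053776, 'cx': 259.67895201932754, 'cy': 192.01385906955105, 'D': array([-0.05745374,  0.        ,  0.        ,  0.        ,  0.        ]), 'pose': array([[-8.32331028e-03,  9.97422287e-01, -7.12706370e-02,
         5.12482282e-01],
       [-9.99964609e-01, -8.38951198e-03, -6.29579218e-04,
        -8.02361904e-02],
       [-1.22588221e-03,  7.12628744e-02,  9.97456816e-01,
         1.05709144e+00],
       [ 0.00000000e+00,  0.00000000e+00,  0.00000000e+00,
         1.00000000e+00]])}
0.1 [[ 4.35688863e-01 -5.93202197e-04 -9.00097141e-01]
 [ 9.00096704e-01 -8.98265434e-04  4.35689244e-01]
 [-1.06697797e-03 -9.99999421e-01  1.42575097e-04]]
```

View pics/scene0.png

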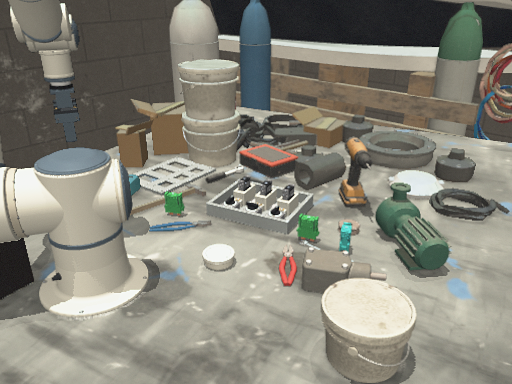

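View pics/top0.png

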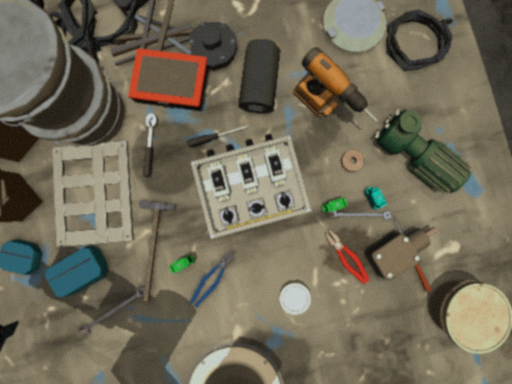

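Run:
```python
import cv2
a=cv2.imread("pics/top0.png")[130:245,180:320]
cv2.imwrite("pics/t1.png",cv2.resize(a,None,fx=5,fy=5,interpolation=cv2.INTER_CUBIC))
a=cv2.imread("pics/scene0.png")[170:240,200:320]
cv2.imwrite("pics/s1.png",cv2.resize(a,None,fx=6,fy=6,interpolation=cv2.INTER_CUBIC))
```

```text
(no output)
```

View pics/t1.png

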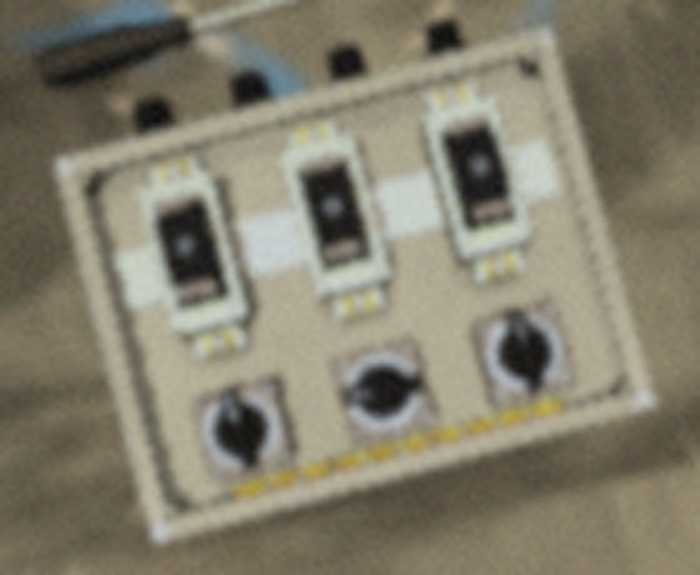

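View pics/s1.png

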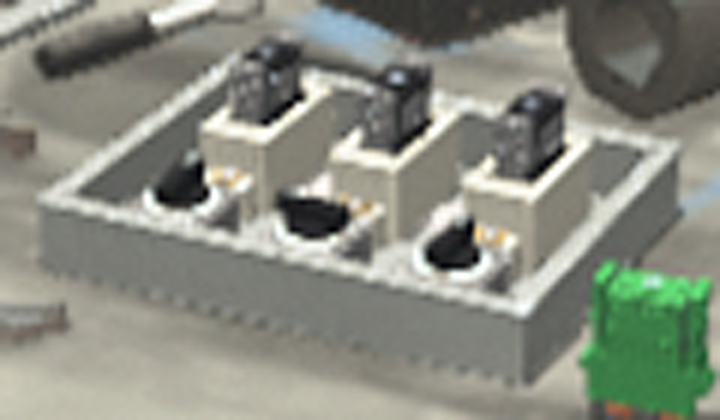

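The top crop shows the middle switch (crop 383,390) with its bar crosswise. The left and right bars point at their bases. The scene view agrees, so circuit 2 is the one. Next I fit the box pose from both views.

```bash
cat > h.py <<'E'
import numpy as np,cv2
from bench import ctrl
def proj(n,P):
    p=ctrl.camera_params(n);T=np.linalg.inv(p["pose"])
    R=np.diag([1,-1,-1])@T[:3,:3];t=np.diag([1,-1,-1])@T[:3,3]
    K=np.array([[p["fx"],0,p["cx"]],[0,p["fy"],p["cy"]],[0,0,1]])
    return cv2.projectPoints(np.asarray(P,float).reshape(-1,1,3),cv2.Rodrigues(R)[0],t,K,p["D"])[0].reshape(-1,2)
def w(b,P):
    c,s=np.cos(b[2]),np.sin(b[2]);P=np.asarray(P,float).reshape(-1,3)
    return np.c_[b[0]+c*P[:,0]-s*P[:,1],b[1]+s*P[:,0]+c*P[:,1],P[:,2]]
E
python3 - <<'E'
from h import *
from scipy.optimize import least_squares
C=[(.115,.15,.045),(.115,-.15,.045),(-.115,-.15,.045),(-.115,.15,.045)]
T=C+[(.04,y,.088) for y in(.085,0,-.085)]+[(-.065,y,.057) for y in(.085,0,-.085)]
t=(np.array([(65,165),(548,35),(648,400),(160,535),(186,246),(332,206),(480,167),(239,430),(383,390),(526,353)])+.5)/5-.5+[180,130]
S=C+[(-.115,-.15,0),(-.115,.15,0)]
s=(np.array([(248,52),(678,148),(525,310),(42,200),(525,385),(42,265)])+.5)/6-.5+[200,170]
def solve(ts):
    def r(b):
        o=[]
        if 't' in ts:o.append(proj("top",w(b,T))-t)
        if 's' in ts:o.append(proj("scene",w(b,S))-s)
        return np.concatenate(o).ravel()
    q=least_squares(r,[.55,0,.2],loss='soft_l1');return q.x,r(q.x).reshape(-1,2).round(1)
for k in('t','s','ts'):
    b,r=solve(k);print(k,b,np.degrees(b[2]),w(b,[.04,0,.077]));print(r.tolist())
a=cv2.resize(cv2.imread("pics/top0.png")[130:245,180:320],None,fx=5,fy=5,interpolation=cv2.INTER_CUBIC)
np.save("b.npy",b)
E
```

```text
t [ 0.60217258 -0.05290977  0.25979529] 14.885173900925833 [[ 0.64083028 -0.04263446  0.077     ]]
[[-2.3, -0.8], [0.4, -1.8], [2.0, 1.1], [-1.2, 1.9], [-0.2, 0.2], [0.2, 0.1], [0.1, -0.2], [0.0, 0.0], [0.1, 0.1], [0.3, -0.4]]
s [ 0.61015157 -0.05010636  0.24423258] 13.993495989239959 [[ 0.64896449 -0.04043389  0.077     ]]
[[-1.1, 0.1], [1.3, -0.6], [-0.0, 0.3], [-0.2, -0.7], [-0.4, 0.3], [0.5, 0.2]]
ts [ 0.60313318 -0.05295671  0.25712319] 14.732073718893236 [[ 0.6418182  -0.04278474  0.077     ]]
[[-2.2, -1.3], [0.5, -2.1], [2.0, 1.0], [-1.3, 1.5], [-0.2, -0.3], [0.2, -0.3], [0.2, -0.4], [-0.1, -0.4], [0.0, -0.2], [0.3, -0.7], [-2.4, 1.0], [0.6, -0.1], [-0.0, 1.2], [-1.1, 0.6], [-0.4, 1.3], [-0.4, 1.5]]
```

```bash
cat > ov.py <<'E'
from h import *
import sys
def ov(n,src,b,c,f,out):
    a=cv2.resize(cv2.imread(src)[c[1]:c[3],c[0]:c[2]],None,fx=f,fy=f,interpolation=cv2.INTER_CUBIC)
    def rect(cx,cy,dx,dy,z,col):
        P=[(cx+i*dx/2,cy+j*dy/2,z) for i,j in((1,1),(1,-1),(-1,-1),(-1,1))]
        q=((proj(n,w(b,P))-c[:2]+.5)*f-.5).round().astype(int)
        cv2.polylines(a,[q],True,col,1)
    rect(0,0,.23,.3,.045,(0,0,255))
    for y in(.085,0,-.085):
        rect(.04,y,.04,.027,.088,(0,255,0));rect(.04,y,.088,.044,.053,(255,0,0));rect(-.065,y,.05,.05,.035,(255,0,255))
    cv2.imwrite(out,a)
E
python3 - <<'E'
from ov import *
b=[ 0.60217258,-0.05290977,0.25979529]
ov("top","pics/top0.png",b,[180,130,320,245],5,"pics/t2.png")
ov("scene","pics/scene0.png",b,[200,170,320,240],6,"pics/s2.png")
E
```

```text
(no output)
```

View pics/t2.png

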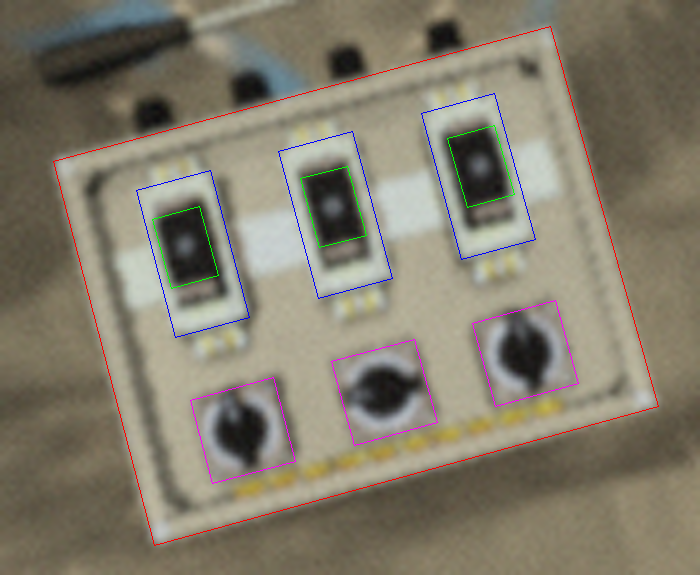

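View pics/s2.png

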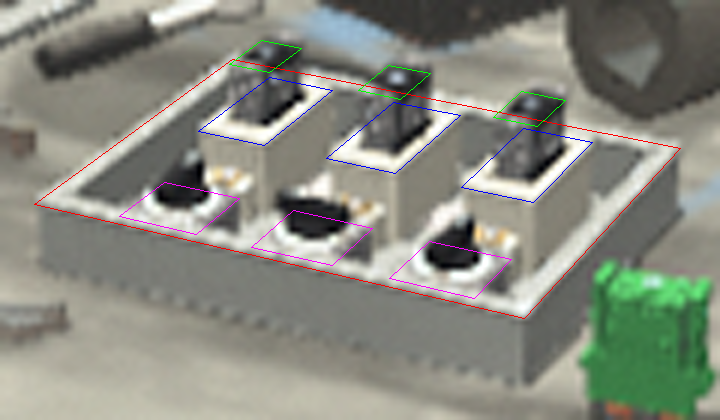

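The overlay fits in both views to about 2 mm. Moving above carrier 2 now.

Run:
```python
from h import *
yaw=np.radians(14.8)
def R(y):
    c,s=np.cos(y),np.sin(y);return np.array([[c,0,-s],[s,0,c],[0,-1,0]])
p=[.6413,-.0425,.22]
for k in(0,np.pi):print(ctrl.ik(p,R(yaw+k)))
print(ctrl.ik([p[0],p[1],.06],R(yaw)))
ctrl.goto(p,R(yaw))
print(ctrl.current_t(),ctrl.current_tool_pos(),ctrl.current_q(),ctrl.current_contact_force(),ctrl.current_grip_width())
for n in("scene","top"):cv2.imwrite(f"pics/{n}1.png",cv2.resize(ctrl.read_camera(n)[100:280,150:350],None,fx=3,fy=3,interpolation=cv2.INTER_CUBIC))
```

```text
[-9.11238398e+00  2.94343753e+01  7.39537843e+01 -2.54444375e-14
  7.66118404e+01 -2.39123840e+01]
[ -9.11238398  29.4343753   73.95378431   0.          76.61184038
 156.08761602]
[-9.11238398e+00  3.93532289e+01  8.30240639e+01 -2.54444375e-14
  5.76227072e+01 -2.39123840e+01]
2.6083 [ 0.64131662 -0.04162092  0.22002108] [-9.03998185e+00  2.94297816e+01  7.39587808e+01  1.03652920e-02
  7.66120551e+01 -2.39086280e+01] [ 0.4432091  -0.78243724  0.47087774] 1.0026483797103911
```

View pics/scene1.png

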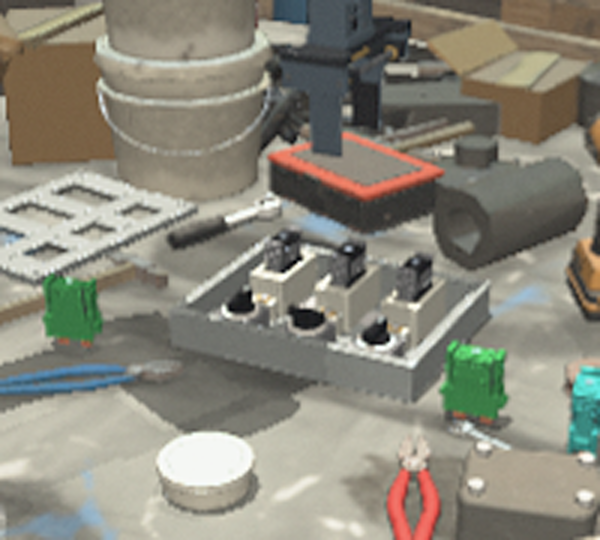

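The jaws are above carrier 2 and clear of it. Next I descend with a contact guard, then close partway to check centring.

Run:
```python
from h import *
p=[.6413,-.0425]
print(ctrl.move_l([*p,.11],vel=.12,contact_N=8),ctrl.move_l([*p,.060],vel=.05,contact_N=8))
f0=ctrl.current_contact_force();print(ctrl.current_t(),ctrl.current_tool_pos(),f0)
c,s=np.cos(.2583),np.sin(.2583)
for g in(.72,.66,.63):
    ctrl.command_gripper(g);ctrl.sleep(.1);f=ctrl.current_contact_force()-f0
    print(g,ctrl.current_grip_width()*91,"fx,fy box",f[0]*c+f[1]*s,-f[0]*s+f[1]*c,f[2],ctrl.current_wrist_torque(),ctrl.current_t())
for n in("scene",):cv2.imwrite(f"pics/{n}2.png",cv2.resize(ctrl.read_camera(n)[150:250,200:330],None,fx=6,fy=6,interpolation=cv2.INTER_CUBIC))
```

```text
False False
4.925 [ 0.64152602 -0.04254241  0.06032823] [0.490223   0.54345609 0.76164784]
0.72 65.35203359906035 fx,fy box 0.2205298160787025 -0.7707095827514132 -0.7676559561423695 [-0.05800877 -0.00646469  0.04544408] 5.6
0.66 60.04604674550031 fx,fy box -0.6537059452374736 0.7303857915366119 -0.8426935674212511 [-0.07818184  0.00160202  0.01713998] 6.0167
0.63 57.04865464063649 fx,fy box 1.1786482450468947 -0.35992507045429223 0.491023529825539 [-0.02196346 -0.25126866  0.01231688] 6.3833
```

View pics/scene2.png

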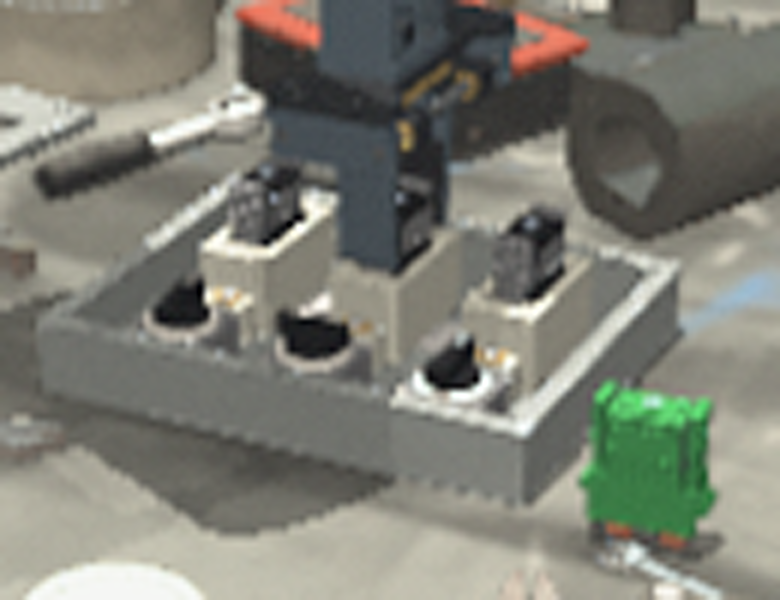

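Run:
```python
from h import *
f0=np.array([.49,.54,.76]);c,s=np.cos(.2583),np.sin(.2583)
for g in(.61,.59):
    ctrl.command_gripper(g);ctrl.sleep(.1)
    F=[]
    for _ in range(5):
        F.append(ctrl.current_contact_force()-f0);ctrl.sleep(.02)
    f=np.mean(F,0)
    print(g,ctrl.current_grip_width()*91,"box",f[0]*c+f[1]*s,-f[0]*s+f[1]*c,f[2],ctrl.current_wrist_torque(),ctrl.current_tool_pos(),ctrl.current_t())
```

```text
0.61 55.57144758003011 box 0.09020362403293859 -0.411745557355843 0.9524725001702482 [-0.06120552 -0.09686086 -0.07753871] [ 0.64129542 -0.04251358  0.06003982] 6.8583
0.59 54.36152572103007 box -0.3640527488133546 -0.5653004519458774 2.0854710396476133 [-0.14218143  0.03010457  0.02374068] [ 0.64128081 -0.04251109  0.06002108] 7.2917
```

Centred: the net force along x is about 0 N. Pinching fully, then lifting.

Run:
```python
from h import *
def st(k):print(k,round(ctrl.current_grip_width()*91,2),ctrl.current_contact_force().round(1),ctrl.current_wrist_torque().round(2),np.round(ctrl.current_tool_pos(),4),ctrl.current_t())
ctrl.command_gripper(0.0);ctrl.sleep(.3);st("closed")
p=[.6413,-.0425]
if ctrl.current_grip_width()*91<45.5:
    print(ctrl.move_l([*p,.075],vel=.03,contact_N=15));st("15mm")
    for n in("scene",):cv2.imwrite(f"pics/{n}3.png",cv2.resize(ctrl.read_camera(n)[150:250,200:330],None,fx=6,fy=6,interpolation=cv2.INTER_CUBIC))
```

```text
closed 41.49 [-0.7  0.   7. ] [-0.06  0.17  0.04] [ 0.6414 -0.0425  0.0603] 7.9417
False
15mm 41.34 [ 0.4  0.3 -1.5] [-0.06  0.01 -0.02] [ 0.6411 -0.0425  0.075 ] 8.5917
```

View pics/scene3.png

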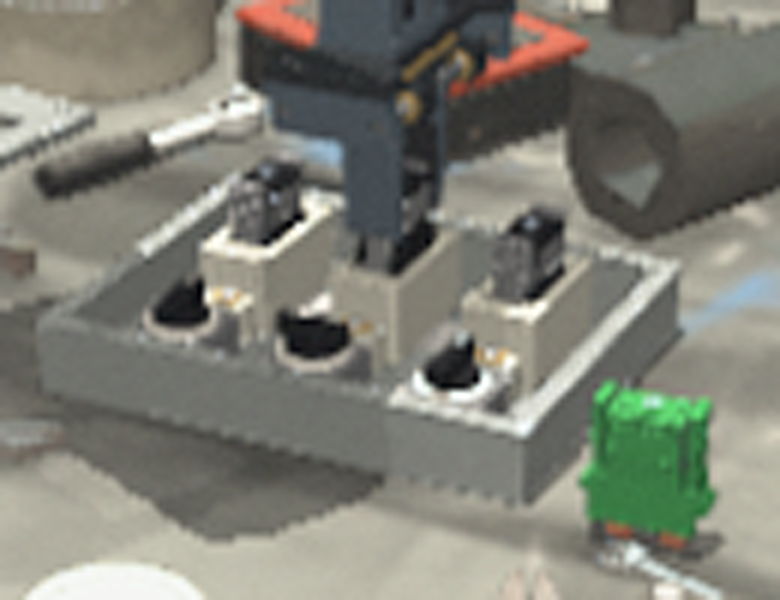

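Run:
```python
from h import *
def st(k):print(k,round(ctrl.current_grip_width()*91,2),ctrl.current_contact_force().round(1),ctrl.current_wrist_torque().round(2),np.round(ctrl.current_tool_pos(),4),ctrl.current_t())
p=[.6413,-.0425]
print(ctrl.move_l([*p,.125],vel=.05,contact_N=15));st("65mm")
for n in("scene",):cv2.imwrite(f"pics/{n}4.png",cv2.resize(ctrl.read_camera(n)[130:250,200:330],None,fx=6,fy=6,interpolation=cv2.INTER_CUBIC)[:600])
```

```text
False
65mm 41.42 [-0.6 -0.7 -1.5] [-0.08  0.05  0.03] [ 0.6411 -0.0425  0.1246] 9.7917
```

View pics/scene4.png

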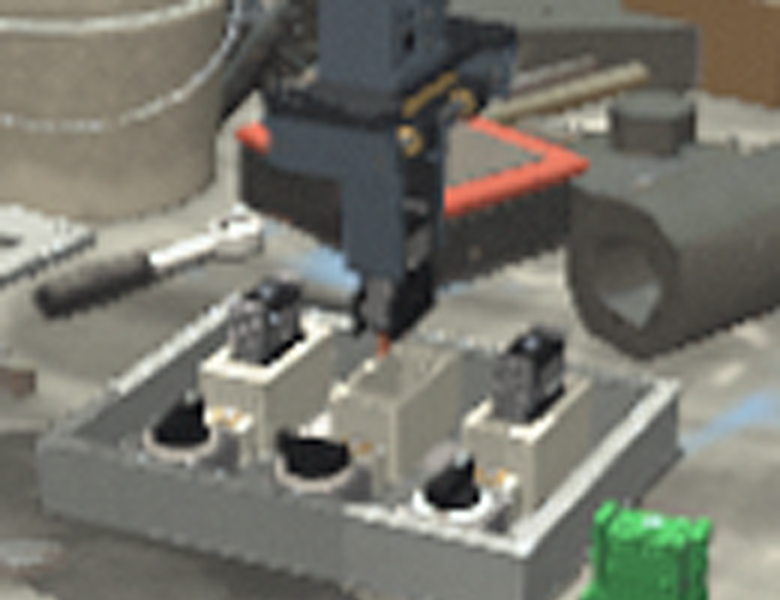

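The carrier is out and held upright: housing and blade show below the finger at (390,330), and the middle base is empty. Lifting to about 150 mm.

Run:
```python
from h import *
def st(k):print(k,round(ctrl.current_grip_width()*91,2),ctrl.current_contact_force().round(1),ctrl.current_wrist_torque().round(2),np.round(ctrl.current_tool_pos(),4),ctrl.current_t())
p=[.6413,-.0425]
ctrl.move_l([*p,.21],vel=.07);ctrl.sleep(1);st("150mm")
cv2.imwrite("pics/scene5.png",cv2.resize(ctrl.read_camera("scene")[110:240,200:330],None,fx=4.6,fy=4.6,interpolation=cv2.INTER_CUBIC))
cv2.imwrite("pics/top5.png",cv2.resize(ctrl.read_camera("top")[110:250,160:400],None,fx=3.3,fy=3.3,interpolation=cv2.INTER_CUBIC))
```

```text
150mm 40.83 [-0.5  0.  -1.5] [-0.04  0.09 -0.06] [ 0.6413 -0.0425  0.21  ] 12.2083
```

View pics/scene5.png

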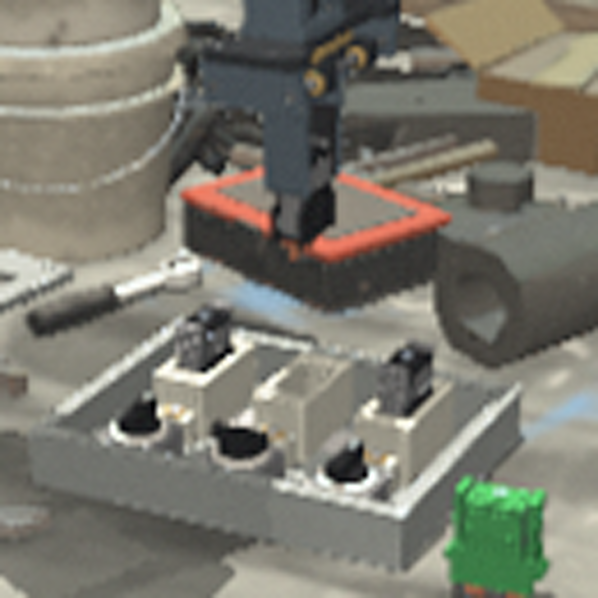

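View pics/top5.png

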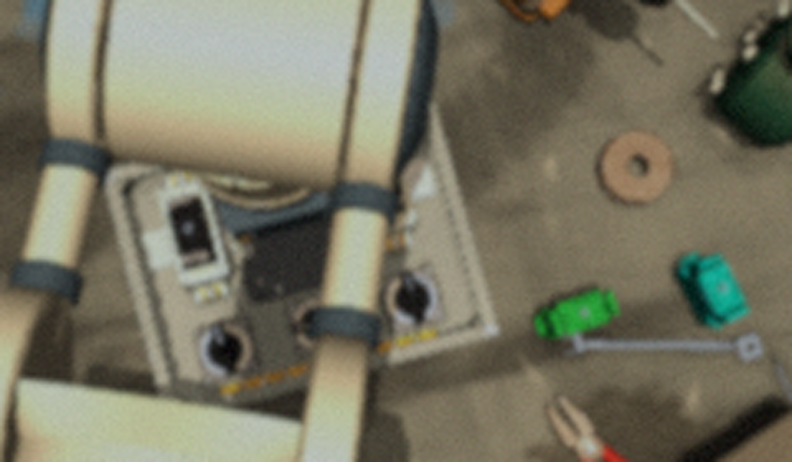

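Run:
```python
from h import *
for _ in range(4):
    print(round(ctrl.current_grip_width()*91,2),ctrl.current_contact_force().round(1),np.round(ctrl.current_tool_pos(),4));ctrl.sleep(.3)
cv2.imwrite("pics/scene6.png",cv2.resize(ctrl.read_camera("scene")[130:180,235:295],None,fx=10,fy=10,interpolation=cv2.INTER_CUBIC))
```

```text
41.15 [ 1.4  0.3 -1.2] [ 0.6413 -0.0425  0.21  ]
41.31 [ 0.3 -0.5 -1.4] [ 0.6413 -0.0425  0.21  ]
41.18 [-0.3  0.3 -2.4] [ 0.6413 -0.0425  0.21  ]
41.56 [ 0.  -0.2 -1.4] [ 0.6413 -0.0425  0.21  ]
```

View pics/scene6.png

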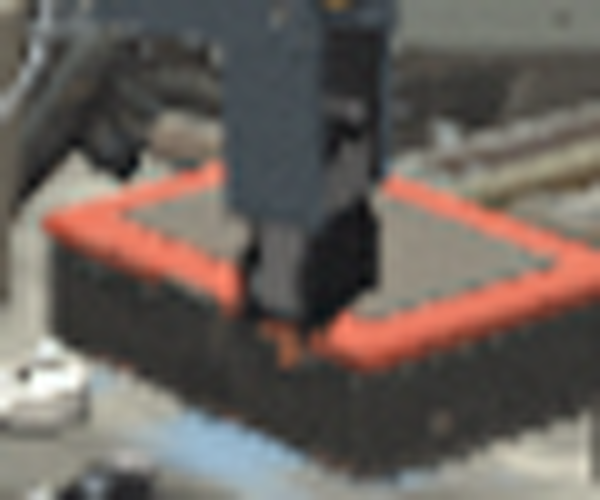

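The carrier hangs upright, with its blade at (290,345), and is not slipping. Handing in.

```bash
python3 -c "
from bench import ctrl
ctrl.sign_off();print(ctrl.current_t())"
```

```text
the job is handed in; nothing more can be done
the job is handed in; nothing more can be done
```

I took out the fuse carrier of circuit 2 (middle), the one whose switch bar is crosswise, and handed the job in with the arm still holding it. The arm pinched both catches, drew the carrier straight up by 150 mm and holds it upright above the box. The clock was at about 13.5 s of the 32 s allowed.

**Last checks:**
- **Hold:** over the last 1.2 s before hand-in the arm position did not change, the grip width stayed at 41.2–41.6 mm, and the measured load roughly matched the carrier's weight.
- **Other carriers and switches:** the last scene picture shows carriers 1 and 3 seated in their bases and all three switches as they were set.
- **Loose parts:** the parts in view had not moved. I did not check all of them, as the arm hid part of the top view.

**One disagreement:** the gripper read about 41.4 mm, while the tabs should stop at 44 mm when fully pinched. I put this down to pad give or a reading offset. The carrier unlatched and came out without resistance, and the pictures show it hanging where it should between the fingers.

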